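# Put the pastry cutters back in their tins

## Robot

A 6-joint arm with a two-finger parallel gripper is mounted at the origin on the work surface. World frame = base frame: x ahead of the robot, y to its left, z up, the work surface at z = 0. Lengths are in mm, angles in degrees, forces in N, time in s.
With the tool pointing down it reaches from about 300 to 850 mm from the base axis. Payload 4.2 kg.
Tool frame: the origin (TCP) lies midway between the tips of the shut fingers; the grasp point (between the pads) lies 19 mm behind it (env.grasp_offset is the distance from the TCP to the grasp point, in mm); z points along the fingers, y is the line along which they close (so a half turn about z gives the same grasp; the last joint's range is limited). The gripper opens to 91 mm and grips with 3 to 60 N. Pads are 32 mm wide; open, the fingers measure 118 mm over their backs; the gripper's body (76 mm by 178 mm) begins 60 mm behind the grasp point.
Start: joints at [62.452, 18.312, 89.639, -0, 72.044, -1.146], TCP at [255.687, 515.041, 213.976] pointing down, gripper open.
Joint ranges: [-177.97, 177.97], [-48.28, 115.42], [12.27, 149.76], [-77.06, 257.06], [2.81, 150.46], [-146.56, 146.56]. Speed limits (degrees/s): [147.25, 147.25, 180, 180, 180, 180].

## Interface

Orientations are given as [roll, pitch, yaw] about the fixed x, y, z axes, in that order (R = Rz(yaw) Ry(pitch) Rx(roll)).
In Python, from workcell import env, optics gives the robot as it stands. The module is installed in compiled form; this text tells all that it offers.
- The arm moves only by the tool send_rows, never from a script. Its argument "targets" is a list that holds one entry, the list of rows, each a list of 7 numbers: the turn, a rotation vector about the world's x, y, z scaled (see below), then the shift along the world's x, y, z scaled (see below), then the closure, from -1 (fully open) to 1 (shut). In form: [[[rx, ry, rz, x, y, z, gripper], ...]]. A call has 1 to 12 rows; each row shifts and turns the commanded pose from where the row before left it; what a row does not reach is not made up. The controller multiplies each number of a shift by 0.2 m and each number of a turn by pi/2 rad. A row lasts 1/10 s, in which the tool goes at most 50 mm and 8.59 degrees, less where a joint would pass 70% of its speed; a pose out of reach is approached as far as the arm can. A call with a number of a shift or a turn outside -1 to 1 is refused whole. A call with a gripper value outside its range is refused whole. The fingers move at their own pace and stop on an object; "grip_force" is the grip in N (left out, the last holds). Time passes only in rows, so rows that do not move let the fingers close. It gives the time, the measured TCP pose, the force, the opening and the grip force at its end, in the units of the state.
- env.state(): the state, without advancing time (a new reading comes with each control period).
- optics.grab_frame(name): name is "side" or "top"; returns (picture, depth): 384x512x3 uint8, red, green, blue; 384x512 float32, mm along the optical axis (not along the pixel's ray), 0 where there is no reading.
- optics.camera_info(name): a dict with "camera_matrix" (3x3 intrinsics, pixels), "R" (3x3) and "t" (3): a world point X has camera coordinates R X + t. Camera axes: x right, y down, z forward; pixel columns grow to the right and rows downward; lengths in mm; the calibration is good to about 2 mm. A picture is of the moment at which its call begins. camera_info takes no time and is no camera call.
- env.job_done(): hands the job in; it is judged then, once.
Trained networks look in the newest picture that a camera, given by its name, has taken for a name from the list of things; names that differ only in an ending like _2 or _b are one class to them, and where a whole thing is asked for, a point or a joint stands for the part that bears it (a point fixed in the world has none). Each returns a list of dicts, best first, with "conf" (0 to 1); they miss things now and then, are a little off and sometimes report something else, mostly with a low value. They report only what shows in the picture. A call takes as long as a camera call. They do not tell look-alikes from the thing itself.
- optics.silhouettes(camera, name): "mask" (384x512 bool, what is visible of it) and "at" ([column, row] in pixels, amid what is visible of it).
- optics.place_of(camera, name): "at" ([column, row] in pixels: a listed point, or the origin of a listed thing).
The state is a dict: "time_s": time; "qpos": joint angles; "qvel": joint speeds; "effort": joint torques, N m; "ee_pos": TCP position; "ee_rot": TCP orientation; "force": force on the tool from outside, world axes, zero at the start; "torque": the same for the moment, N m; "gripper_width": finger opening in mm; "gripper_force": force on a finger pad.
Only numpy, scipy, OpenCV 4.12 (cv2) and the standard library are available. Lean on these libraries where they do the work, as an engineer would, in place of code of your own. Each camera call takes 0.05 s, during which the arm holds its last target. There are 200 camera calls.

## Task

Tidy the pastry cutters away after the canapes are made: the two round cutters go into the round tin, the two square cutters into the square tin, and the long narrow cutter into the oblong tin. Each cutter must end standing upright as it does now, flat on the floor of its tin, and let go. Leave the domed sugar shaker that stands among them where it is.

Things in the scene. Friction and masses are not known exactly. Their poses are not given: they have to be found in the camera images.
- round_large: the larger round cutter, 54 mm outside diameter; bottomless stainless-steel pastry cutter, open at top and bottom, 50 mm tall, wall 2.5 mm; stands on the worktop. Origin at the centre of its underside, z up
- round_small: the smaller round cutter, 40 mm outside diameter; bottomless stainless-steel pastry cutter, open at top and bottom, 50 mm tall, wall 2.5 mm; stands on the worktop. Origin at the centre of its underside, z up
- square_large: the larger square cutter, 50 x 50 mm outside; bottomless stainless-steel pastry cutter, open at top and bottom, 50 mm tall, wall 2.5 mm; stands on the worktop. Origin at the centre of its underside, z up, x and y square to its sides
- square_small: the smaller square cutter, 38 x 38 mm outside; bottomless stainless-steel pastry cutter, open at top and bottom, 50 mm tall, wall 2.5 mm; stands on the worktop. Origin at the centre of its underside, z up, x and y square to its sides
- oblong: the long narrow cutter, 84 mm long (its y axis) and 28 mm wide (its x axis) outside; bottomless stainless-steel pastry cutter, open at top and bottom, 50 mm tall, wall 2.5 mm; stands on the worktop. Origin at the centre of its underside, z up
- shaker: sugar shaker to be left alone: solid-looking aluminium cylinder 47 mm in diameter with a domed top, 79 mm tall. Origin at the centre of its underside, z up
- tin_round: shallow round tin, 152 mm inside diameter (room for both round cutters side by side); rim 18 mm above the worktop, walls and floor 3 mm thick (floor surface 3 mm above the worktop), bare aluminium, open on top, fixed to the worktop, empty at the start. Origin at the centre of its underside, z up
- tin_square: shallow square tin, 144 x 144 mm inside (room for both square cutters side by side); rim 18 mm above the worktop, walls and floor 3 mm thick (floor surface 3 mm above the worktop), bare aluminium, open on top, fixed to the worktop, empty at the start. Origin at the centre of its underside, z up, x and y square to its sides
- tin_oblong: shallow oblong tin, 130 mm long (its y axis) and 64 mm wide (its x axis) inside; rim 18 mm above the worktop, walls and floor 3 mm thick (floor surface 3 mm above the worktop), bare aluminium, open on top, fixed to the worktop, empty at the start. Origin at the centre of its underside, z up
Things that resemble listed ones, but are neither listed nor needed, are in the scene too. Leave any yellow look-alike of the oblong alone.

How it is judged (in metres and radians):
At the end, for the whole second after the job is handed in: Each cutter stands within the rim of its tin (round, square, oblong), upright within 0.1 rad, its underside on the tin's floor (under 8 mm above the worktop), at rest and released; the shaker stands within 30 mm of its start, upright within 0.2 rad (horizontal distance between round_large and tin_round below 0.053 m and z of each of round_large, round_small in the frame of tin_round below 0.008 m and angle between each of round_large, round_small, square_large, square_small, oblong's own z axis and vertical below 0.1 rad and linear speed of each of round_large, round_small, square_large, square_small, oblong below 0.02 m/s and contact force between the fingers and round_large below 0.05 N and horizontal distance between round_small and tin_round below 0.06 m and contact force between the fingers and round_small below 0.05 N and x of square_large in the frame of tin_square between -0.051 and 0.051 m and y of square_large in the frame of tin_square between -0.051 and 0.051 m and z of each of square_large, square_small in the frame of tin_square below 0.008 m and contact force between the fingers and square_large below 0.05 N and x of square_small in the frame of tin_square between -0.057 and 0.057 m and y of square_small in the frame of tin_square between -0.057 and 0.057 m and contact force between the fingers and square_small below 0.05 N and x of oblong in the frame of tin_oblong between -0.022 and 0.022 m and y of oblong in the frame of tin_oblong between -0.027 and 0.027 m and z of oblong in the frame of tin_oblong below 0.008 m and contact force between the fingers and oblong below 0.05 N and distance of shaker from where it was at the start of the episode below 0.03 m and angle between shaker's own z axis and vertical below 0.2 rad); the robot touches nothing.
It fails at once if the sugar shaker is knocked over or moved more than 30 mm (distance of shaker from where it was at the start of the episode above 0.03 m or angle between shaker's own z axis and vertical above 0.35 rad).
It also fails if it takes over 112 s, if anything falls off the work surface, if the arm or the gripper's body presses on something with over 40 N, if the wrist force passes 120 N, or if a joint passes its speed limit or range.

## Working session

There is one attempt and no reset: what is moved stays moved. The work goes in short steps, Python scripts to look and compute and a tool call to move; the robot and the scene stay as the last step left them, time stands still between calls to the robot, and variables do not carry over. Pictures are saved under pics/ and viewed, at most 14 in all, crops included, and the job is handed in when it is done.

Besides the shell and the picture viewer there is one more tool, called as name(argument=value, ...) on one line, values as JSON. send_rows: Moves the arm, as the interface text tells. Its arguments: {"type":"object","properties":{"targets":{"type":"array"},"grip_force":{"type":"number"}},"required":["targets"]}

```bash
mkdir -p pics; cat > h.py <<'E'
import numpy as np, cv2
from workcell import env, optics
def cloud(cam, depth):
    i=optics.camera_info(cam);K=np.array(i["camera_matrix"]);R=np.array(i["R"]);t=np.array(i["t"])
    v,u=np.indices(depth.shape)
    P=np.stack([(u-K[0,2])/K[0,0]*depth,(v-K[1,2])/K[1,1]*depth,depth],-1)
    W=(P-t)@R
    W[depth<=0]=np.nan
    return W
E
python3 - <<'E'
from h import *
for c in ("top","side"):
    im,d=optics.grab_frame(c); np.savez(f"{c}0.npz",im=im,d=d)
    cv2.imwrite(f"pics/{c}0.png",cv2.resize(im[:,:,::-1],(800,600),interpolation=cv2.INTER_CUBIC))
    i=optics.camera_info(c); print(c,-np.array(i["R"]).T@np.array(i["t"]),np.array(i["R"]).round(2).tolist())
W=cloud("top",np.load("top0.npz")["d"])
for n in "round_large round_small square_large square_small oblong shaker tin_round tin_square tin_oblong".split():
    for r in optics.silhouettes("top",n):
        m=r["mask"]; P=W[m]; P=P[~np.isnan(P[:,0])]
        print(n,round(r["conf"],2),np.round(r["at"]),m.sum(), np.percentile(P,[3,50,97],axis=0).round().tolist() if len(P) else None)
print(env.state(), env.grasp_offset)
E
```

```text
top [ 402.96015723   11.11121346 1118.0240543 ] [[0.03, -1.0, -0.0], [-1.0, -0.03, -0.06], [0.06, 0.0, -1.0]]
side [ 108.39716329 -750.00886553  519.43288998] [[0.89, -0.45, 0.02], [-0.2, -0.43, -0.88], [0.4, 0.78, -0.48]]
round_large 0.49 [329. 220.] 176 [[386.0, -188.0, -0.0], [406.0, -175.0, 33.0], [433.0, -136.0, 52.0]]
square_large 0.72 [188. 211.] 258 [[391.0, 136.0, -1.0], [421.0, 176.0, 33.0], [453.0, 212.0, 52.0]]
square_large 0.42 [291. 186.] 99 [[442.0, -97.0, 2.0], [477.0, -79.0, 43.0], [490.0, -42.0, 54.0]]
square_small 0.48 [378. 219.] 277 [[392.0, -316.0, -2.0], [413.0, -295.0, 28.0], [435.0, -269.0, 52.0]]
oblong 0.81 [177. 200.] 69 [[394.0, 146.0, -0.0], [444.0, 205.0, 38.0], [455.0, 213.0, 52.0]]
oblong 0.74 [190. 259.] 288 [[286.0, 121.0, -1.0], [297.0, 163.0, 35.0], [315.0, 203.0, 53.0]]
oblong 0.33 [329. 216.] 118 [[388.0, -188.0, 0.0], [409.0, -182.0, 33.0], [431.0, -136.0, 52.0]]
tin_round 0.61 [347. 136.] 2934 [[550.0, -295.0, -1.0], [619.0, -226.0, 3.0], [688.0, -156.0, 18.0]]
tin_round 0.24 [368. 222.] 290 [[391.0, -312.0, -2.0], [412.0, -292.0, 26.0], [435.
[... 195 characters left out ...]
7.0, 283.0, 19.0]]
{'time_s': 0.55, 'qpos': array([ 6.24524747e+01,  1.83087337e+01,  8.96415145e+01,  5.36824812e-04,
        7.20439041e+01, -1.14609398e+00]), 'qvel': array([ 0.04967352, -0.04182441, -0.0902309 , -0.01043158, -0.07517853,
       -0.04411677]), 'effort': array([ 1.30582221e-04, -4.12054396e+01, -2.32096875e+01,  7.27969548e-02,
        3.80246819e-02, -2.28676981e-06]), 'ee_pos': array([255.67244897, 515.02130839, 213.99062518]), 'ee_rot': array([ 1.79994143e+02, -3.93628773e-04,  1.53598403e+02]), 'force': array([-0.27030334,  0.30820844, -0.52225343]), 'torque': array([-0.00396071, -0.00218224, -0.02354551]), 'gripper_force': 0.0, 'gripper_width': 91.23640299083657} 18.8
```

View pics/top0.png

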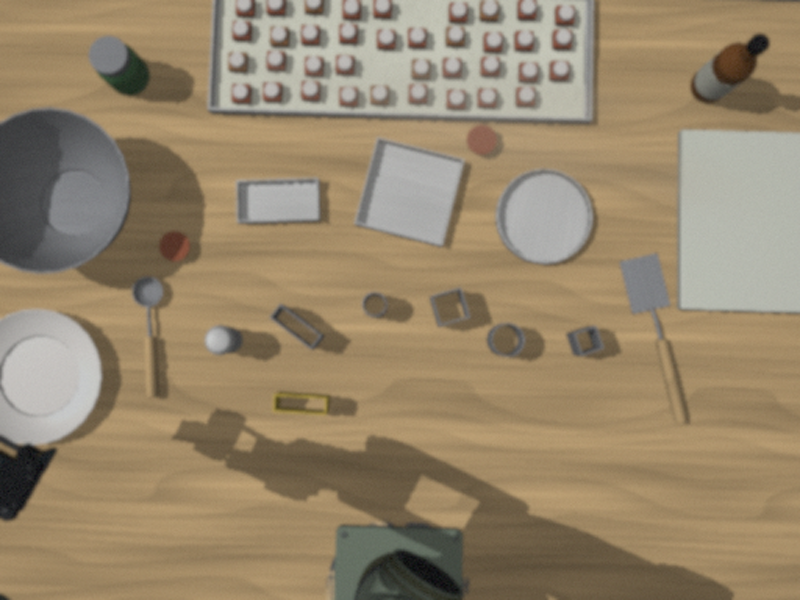

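View pics/side0.png

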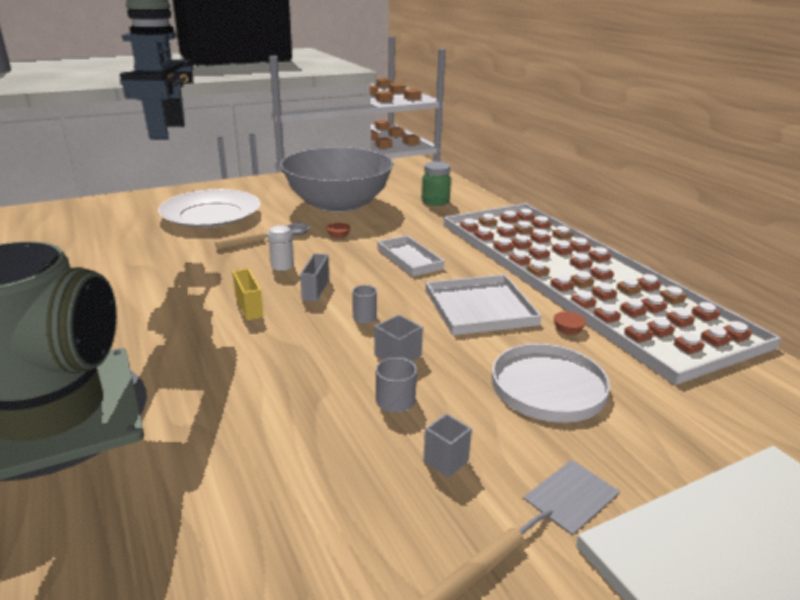

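The top view (800x600 pixels) shows the shaker at (222,340), round_small (375,305), square_large (450,307), round_large (506,340) and square_small (585,341). The tins are oblong (279,201), square (411,192) and round (545,217).

There are two oblong candidates: steel at (298,326) and yellow at (302,402). The steel one fits, because yellow look-alikes are to be left alone.

```bash
cat > fit.py <<'E'
from h import *
def rims(W,lo,hi,xr,yr,minpx):
    m=((W[...,2]>lo)&(W[...,2]<hi)&(W[...,0]>xr[0])&(W[...,0]<xr[1])&(W[...,1]>yr[0])&(W[...,1]<yr[1])).astype(np.uint8)
    n,l=cv2.connectedComponents(cv2.dilate(m,np.ones((3,3),np.uint8)))
    for k in range(1,n):
        s=(l==k)&(m>0); P=W[s][:,:2].astype(np.float32)
        if len(P)<minpx: continue
        c,sz,a=cv2.minAreaRect(P); cc,r=cv2.minEnclosingCircle(P)
        v,u=np.nonzero(s)
        print("px",(int(u.mean()*800/512),int(v.mean()*600/384)),len(P),"rect",np.round(c,1),np.round(sz,1),round(a,1),"circ",np.round(cc,1),round(2*r,1),"zmax",round(float(np.nanmax(W[s][:,2])),1))
E
python3 - <<'E'
from fit import *
f=np.load("top0.npz"); W=cloud("top",f["d"])
rims(W,40,90,(250,530),(-370,330),10)
print("tins"); rims(W,10,26,(530,740),(-320,300),20)
im=f["im"]
cv2.imwrite("pics/crop.png",cv2.resize(im[175:275,125:395,::-1],(800,296),interpolation=cv2.INTER_CUBIC))
E
```

```text
px (449, 304) 94 rect [461.4 -70.5] [49.8 50.2] 18.3 circ [461.  -70.5] 67.6 zmax 54.9
px (373, 303) 48 rect [461.4  50.1] [37.2 37.1] 47.0 circ [461.4  50.4] 39.7 zmax 52.5
px (294, 324) 119 rect [422.4 174.6] [84.3 28.2] 54.7 circ [423. 174.] 87.3 zmax 53.8
px (507, 338) 89 rect [ 411.6 -162.4] [52.2 52.4] 1.8 circ [ 411.2 -162.6] 54.0 zmax 53.3
px (220, 338) 312 rect [397.1 289.8] [44.  46.2] 1.5 circ [397.9 289.7] 46.9 zmax 84.2
px (587, 339) 94 rect [ 413.8 -290.6] [37.8 38.1] 19.0 circ [ 413.3 -291. ] 50.6 zmax 54.2
px (300, 402) 124 rect [300.2 162.6] [83.8 28.5] 88.1 circ [301.8 162.8] 86.5 zmax 55.0
tins
px (407, 188) 352 rect [ 6.527e+02 -5.000e-01] [150.3 151.1] 77.4 circ [ 6.526e+02 -4.000e-01] 208.9 zmax 22.7
px (481, 145) 125 rect [ 728.7 -118.4] [21.5 46.8] 0.9 circ [ 737.3 -118.3] 46.9 zmax 22.8
px (546, 213) 308 rect [ 617.8 -224.5] [155.1 156.5] 2.5 circ [ 618.2 -225.2] 158.9 zmax 22.2
px (275, 199) 258 rect [631.7 217.8] [ 71.3 137.6] 3.6 circ [631.3 217.6] 152.4 zmax 22.2
```

View pics/crop.png

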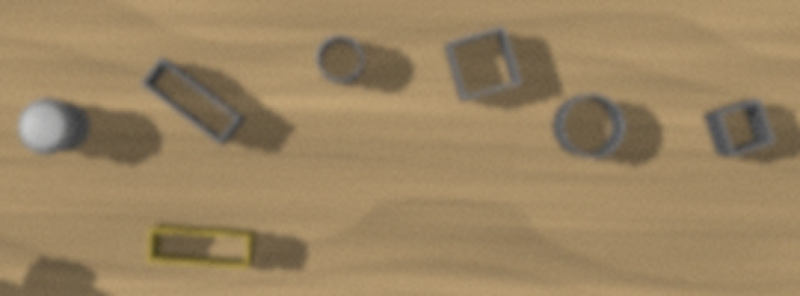

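The crop confirms the steel oblong at crop (193,100), beside the yellow one at (201,245). The fitted sizes match the list: 50x50, 38x38, 54 and 40 mm diameter, and 84x28. I'll start with the oblong.

send_rows(targets=[[[0,0,-0.0916,0.0695,-0.142,-0.0267,-0.32],[0,0,-0.0916,0.0695,-0.142,-0.0267,-0.32],[0,0,-0.0916,0.0695,-0.142,-0.0267,-0.32],[0,0,-0.0916,0.0695,-0.142,-0.0267,-0.32],[0,0,-0.0916,0.0695,-0.142,-0.0267,-0.32],[0,0,-0.0916,0.0695,-0.142,-0.0267,-0.32],[0,0,-0.0916,0.0695,-0.142,-0.0267,-0.32],[0,0,-0.0916,0.0695,-0.142,-0.0267,-0.32],[0,0,-0.0916,0.0695,-0.142,-0.0267,-0.32],[0,0,-0.0916,0.0695,-0.142,-0.0267,-0.32],[0,0,-0.0916,0.0695,-0.142,-0.0267,-0.32],[0,0,-0.0916,0.0695,-0.142,-0.0267,-0.32]]], grip_force=25)

```text
time_s: 1.75
ee_pos: [423.0, 173.1, 149.9]
ee_rot: [180.0, -0.0, 54.3]
force: [1.3, 0.1, -0.1]
gripper_width: 60.4
gripper_force: 0.0
```

send_rows(targets=[[[0,0,0,0,0,0,-0.32],[0,0,0,0,0,0,-0.32]]])

```text
time_s: 1.95
ee_pos: [422.6, 174.0, 149.9]
ee_rot: [-180.0, -0.0, 54.6]
force: [0.2, -0.2, -0.8]
gripper_width: 60.0
gripper_force: 0.0
```

send_rows(targets=[[[0,0,0,0,0.003,-0.2,-0.32],[0,0,0,0,0,-0.2,-0.32],[0,0,0,0,0,-0.16,-0.32],[0,0,0,0,0,-0.08,-0.32],[0,0,0,0,0,0,-0.32],[0,0,0,0,0,0,0.6],[0,0,0,0,0,0,0.6],[0,0,0,0,0,0,0.6],[0,0,0,0,0,0,0.6],[0,0,0,0,0,0,0.6]]])

```text
time_s: 2.95
ee_pos: [422.9, 175.1, 22.7]
ee_rot: [180.0, -0.1, 54.7]
force: [-1.1, 0.9, 4.3]
gripper_width: 27.8
gripper_force: 25.0
```

send_rows(targets=[[[0,0,0,0,0,0.1,0.6],[0,0,0,0,0,0.2,0.6],[0,0,0.072,0.174,0.0357,0,0.6],[0,0,0.072,0.174,0.0357,0,0.6],[0,0,0.072,0.174,0.0357,0,0.6],[0,0,0.072,0.174,0.0357,0,0.6],[0,0,0.072,0.174,0.0357,0,0.6],[0,0,0.072,0.174,0.0357,0,0.6],[0,0,0,0,0,0,0.6],[0,0,0,0,0,0,0.6],[0,0,0,0,0,0,0.6]]])

```text
time_s: 4.05
ee_pos: [629.8, 217.3, 81.5]
ee_rot: [-179.9, 0.0, 93.5]
force: [-0.4, -0.0, 0.1]
gripper_width: 27.9
gripper_force: 25.0
```

send_rows(targets=[[[0,0,0,0.005,0,-0.15,0.6],[0,0,0,0.004,0,-0.09,0.6],[0,0,0,0,0,-0.03,0.6],[0,0,0,0,0,-0.007,0.6],[0,0,0,0,0,0,0.6]]])

```text
time_s: 4.55
ee_pos: [633.2, 217.8, 27.4]
ee_rot: [179.9, -0.0, 93.5]
force: [0.8, -0.4, -1.0]
gripper_width: 28.1
gripper_force: 25.0
```

send_rows(targets=[[[0,0,0,0,0,-0.006,0.6],[0,0,0,0,0,0,0.6],[0,0,0,0,0,0,0.6]]])

```text
time_s: 4.85
ee_pos: [633.3, 217.8, 25.8]
ee_rot: [179.9, -0.0, 93.5]
force: [0.0, -0.7, -1.1]
gripper_width: 27.8
gripper_force: 25.0
```

send_rows(targets=[[[0,0,0,0,0,0,-0.1],[0,0,0,0,0,0,-0.1],[0,0,0,0,0,0,-0.1],[0,0,0,0,0,0.15,-0.1],[0,0,0,0,0,0.225,-0.1],[0,0,0,-0.1433,-0.1395,0,-0.43],[0,0,0,-0.1433,-0.1395,0,-0.43],[0,0,0,-0.1433,-0.1395,0,-0.43],[0,0,0,-0.1433,-0.1395,0,-0.43],[0,0,0,-0.1433,-0.1395,0,-0.43],[0,0,0,-0.1433,-0.1395,0,-0.43],[0,0,0,0,0,0,-0.43]]])

```text
time_s: 6.05
ee_pos: [456.6, 48.0, 100.1]
ee_rot: [-179.8, 0.0, 93.4]
force: [0.3, 0.8, 0.3]
gripper_width: 65.2
gripper_force: 0.0
```

```bash
python3 - <<'E'
from fit import *
im,d=optics.grab_frame("top"); W=cloud("top",d)
rims(W,40,56,(250,720),(130,330),10)
im,d=optics.grab_frame("side")
cv2.imwrite("pics/s1.png",cv2.resize(im[100:300,100:420,::-1],(800,500),interpolation=cv2.INTER_CUBIC))
E
```

```text
px (274, 193) 170 rect [633.2 216.9] [29.5 83.9] 4.1 circ [632.3 216.9] 87.4 zmax 55.8
px (233, 338) 17 rect [399.2 273.7] [37.4 10.8] 4.6 circ [398.8 279.1] 37.4 zmax 54.9
px (280, 402) 53 rect [301.1 189.5] [29.4 29.9] 1.3 circ [301.2 189. ] 40.7 zmax 55.1
```

View pics/s1.png

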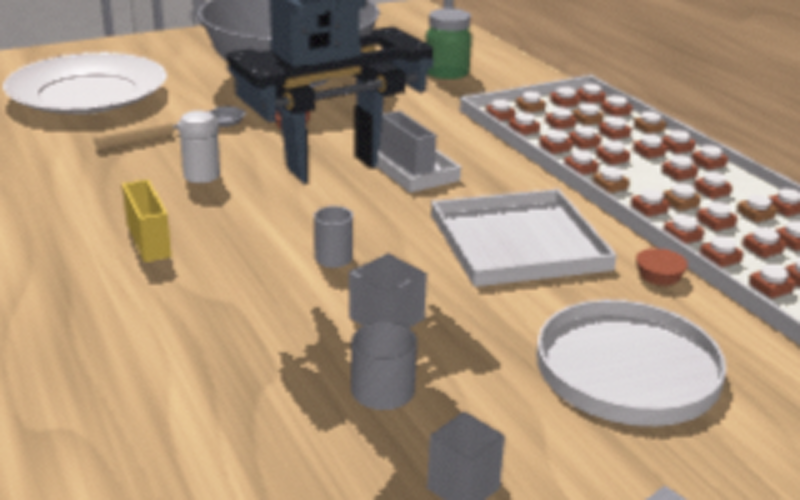

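The picture shows the oblong upright in its tin at (408,148), and the fit puts it 2 mm from the tin's centre. The gripper is above round_small (333,236).

send_rows(targets=[[[0,0,0,0,0,-0.05,-0.43],[0,0,0,0,0,0,-0.43]]])

```text
time_s: 6.35
ee_pos: [461.3, 50.9, 89.1]
ee_rot: [-179.9, -0.0, 93.6]
force: [0.3, 0.3, -0.5]
gripper_width: 65.1
gripper_force: 0.0
```

send_rows(targets=[[[0,0,0,0,0,-0.2,-0.43],[0,0,0,0,0,-0.1,-0.43],[0,0,0,0,0,-0.035,-0.43],[0,0,0,0,0,0,0.4],[0,0,0,0,0,0,0.4],[0,0,0,0,0,0,0.4],[0,0,0,0,0,0,0.4],[0,0,0,0,0,0,0.4]]])

```text
time_s: 7.15
ee_pos: [462.0, 50.4, 24.2]
ee_rot: [179.9, -0.0, 93.5]
force: [0.5, 0.4, 2.3]
gripper_width: 39.6
gripper_force: 25.0
```

send_rows(targets=[[[0,0,0,0,0,0.1,0.4],[0,0,0,0,0,0.2,0.4],[0,0,0,0.108,-0.153,0,0.4],[0,0,0,0.108,-0.153,0,0.4],[0,0,0,0.108,-0.153,0,0.4],[0,0,0,0.108,-0.153,0,0.4],[0,0,0,0.108,-0.153,0,0.4],[0,0,0,0.108,-0.153,0,0.4],[0,0,0,0.108,-0.153,0,0.4],[0,0,0,0.108,-0.153,0,0.4],[0,0,0,0.108,-0.153,0,0.4],[0,0,0,0,0,0,0.4]]])

```text
time_s: 8.35
ee_pos: [657.7, -229.3, 82.9]
ee_rot: [179.8, 0.1, 93.4]
force: [-0.9, -0.0, -0.7]
gripper_width: 39.4
gripper_force: 25.0
```

send_rows(targets=[[[0,0,0,0,0,0,0.4],[0,0,0,0,0,0,0.4]]])

```text
time_s: 8.55
ee_pos: [654.6, -224.1, 83.1]
ee_rot: [-179.9, -0.1, 93.6]
force: [0.1, 1.0, 0.3]
gripper_width: 39.6
gripper_force: 25.0
```

send_rows(targets=[[[0,0,0,0,0,-0.15,0.4],[0,0,0,0,0,-0.1,0.4],[0,0,0,0,0,-0.025,0.4],[0,0,0,0,0,0,0.4],[0,0,0,0,0,0,0.4]]])

```text
time_s: 9.05
ee_pos: [655.7, -224.5, 29.2]
ee_rot: [179.9, 0.0, 93.6]
force: [-0.1, 0.4, -0.1]
gripper_width: 39.5
gripper_force: 25.0
```

send_rows(targets=[[[0,0,0,0,0,-0.006,0.4],[0,0,0,0,0,-0.006,0.4],[0,0,0,0,0,0,0.4]]])

```text
time_s: 9.35
ee_pos: [656.0, -225.0, 27.2]
ee_rot: [179.9, 0.0, 93.6]
force: [0.3, 1.4, 5.0]
gripper_width: 39.2
gripper_force: 25.0
```

send_rows(targets=[[[0,0,0,0,0,0,-0.3],[0,0,0,0,0,0,-0.3],[0,0,0,0,0,0.15,-0.3],[0,0,0,0,0,0.225,-0.3],[0,0,0,-0.153,0.039,0,-0.65],[0,0,0,-0.153,0.039,0,-0.65],[0,0,0,-0.153,0.039,0,-0.65],[0,0,0,-0.153,0.039,0,-0.65],[0,0,0,-0.153,0.039,0,-0.65],[0,0,0,-0.153,0.039,0,-0.65],[0,0,0,-0.153,0.039,0,-0.65],[0,0,0,-0.153,0.039,0,-0.65]]])

```text
time_s: 10.55
ee_pos: [409.4, -162.4, 100.7]
ee_rot: [180.0, 0.0, 93.6]
force: [-0.1, 0.5, 0.0]
gripper_width: 75.2
gripper_force: 0.0
```

send_rows(targets=[[[0,0,0,0,0,-0.05,-0.65],[0,0,0,0,0,0,-0.65],[0,0,0,0,0,0,-0.65]]])

```text
time_s: 10.85
ee_pos: [411.8, -163.2, 90.9]
ee_rot: [179.9, 0.0, 93.5]
force: [0.7, 0.3, 0.2]
gripper_width: 75.1
gripper_force: 0.0
```

send_rows(targets=[[[0,0,0,0,0,-0.2,-0.65],[0,0,0,0,0,-0.1,-0.65],[0,0,0,0,0,-0.04,-0.65],[0,0,0,0,0,0,0.1],[0,0,0,0,0,0,0.1],[0,0,0,0,0,0,0.1],[0,0,0,0,0,0,0.1],[0,0,0,0,0,0,0.1]]])

```text
time_s: 11.65
ee_pos: [411.7, -163.1, 23.8]
ee_rot: [179.9, 0.1, 93.6]
force: [1.5, 0.0, 3.6]
gripper_width: 54.1
gripper_force: 25.0
```

send_rows(targets=[[[0,0,0,0,0,0.1,0.1],[0,0,0,0,0,0.2,0.1],[0,0,0,0.147,-0.0517,0,0.1],[0,0,0,0.147,-0.0517,0,0.1],[0,0,0,0.147,-0.0517,0,0.1],[0,0,0,0.147,-0.0517,0,0.1],[0,0,0,0.147,-0.0517,0,0.1],[0,0,0,0.147,-0.0517,0,0.1],[0,0,0,0,0,0,0.1],[0,0,0,0,0,0,0.1],[0,0,0,0,0,0,0.1]]])

```text
time_s: 12.75
ee_pos: [585.8, -224.3, 82.6]
ee_rot: [-179.9, -0.0, 93.6]
force: [0.0, 0.2, -0.4]
gripper_width: 54.4
gripper_force: 25.0
```

send_rows(targets=[[[0,0,0,0,0,-0.15,0.1],[0,0,0,0,0,-0.1,0.1],[0,0,0,0,0,-0.025,0.1],[0,0,0,0,0,0,0.1],[0,0,0,0,0,0,0.1]]])

```text
time_s: 13.25
ee_pos: [587.0, -224.7, 28.7]
ee_rot: [179.9, 0.0, 93.5]
force: [-0.6, -0.7, -1.3]
gripper_width: 54.2
gripper_force: 25.0
```

send_rows(targets=[[[0,0,0,0,0,-0.006,0.1],[0,0,0,0,0,-0.006,0.1],[0,0,0,0,0,0,0.1]]])

```text
time_s: 13.55
ee_pos: [587.4, -224.9, 26.8]
ee_rot: [179.9, 0.0, 93.5]
force: [-2.5, 1.3, 5.5]
gripper_width: 54.3
gripper_force: 25.0
```

send_rows(targets=[[[0,0,0,0,0,0,-0.6],[0,0,0,0,0,0,-0.6],[0,0,0,0,0,0.15,-0.6],[0,0,0,0,0,0.225,-0.6],[0,0,0.0287,-0.145,-0.0548,0,-0.4],[0,0,0.0287,-0.145,-0.0548,0,-0.4],[0,0,0.0287,-0.145,-0.0548,0,-0.4],[0,0,0.0287,-0.145,-0.0548,0,-0.4],[0,0,0.0287,-0.145,-0.0548,0,-0.4],[0,0,0.0287,-0.145,-0.0548,0,-0.4]]])

```text
time_s: 14.55
ee_pos: [412.0, -290.8, 100.4]
ee_rot: [180.0, 0.0, 109.2]
force: [-0.2, -0.6, -0.3]
gripper_width: 63.4
gripper_force: 0.0
```

send_rows(targets=[[[0,0,0,0,0,-0.05,-0.4],[0,0,0,0,0,0,-0.4],[0,0,0,0,0,0,-0.4]]])

```text
time_s: 14.85
ee_pos: [413.9, -290.5, 90.3]
ee_rot: [180.0, -0.0, 109.0]
force: [0.5, -0.3, 0.0]
gripper_width: 63.9
gripper_force: 0.0
```

```bash
python3 - <<'E'
from fit import *
im,d=optics.grab_frame("top"); W=cloud("top",d)
rims(W,40,56,(540,720),(-320,-100),10)
E
```

```text
px (549, 187) 85 rect [ 655.4 -225.4] [38.4 39.4] 28.4 circ [ 656.  -225.4] 41.3 zmax 55.2
px (547, 229) 113 rect [ 587.4 -224. ] [51.1 53.5] 46.4 circ [ 587.4 -224. ] 54.6 zmax 55.3
```

Both round cutters are in place. Next I grasp square_small.

send_rows(targets=[[[0,0,0,0,0,-0.2,-0.4],[0,0,0,0,0,-0.1,-0.4],[0,0,0,0,0,-0.04,-0.4],[0,0,0,0,0,0,0.4],[0,0,0,0,0,0,0.4],[0,0,0,0,0,0,0.4],[0,0,0,0,0,0,0.4],[0,0,0,0,0,0,0.4]]])

```text
time_s: 15.7
ee_pos: [414.0, -291.0, 23.6]
ee_rot: [179.9, 0.1, 109.0]
force: [1.4, -0.6, 4.4]
gripper_width: 37.6
gripper_force: 25.0
```

send_rows(targets=[[[0,0,0,0,0,0.1,0.4],[0,0,0,0,0,0.2,0.4],[0,0,-0.039,0.1283,0.1424,0,0.4],[0,0,-0.039,0.1283,0.1424,0,0.4],[0,0,-0.039,0.1283,0.1424,0,0.4],[0,0,-0.039,0.1283,0.1424,0,0.4],[0,0,-0.039,0.1283,0.1424,0,0.4],[0,0,-0.039,0.1283,0.1424,0,0.4],[0,0,-0.039,0.1283,0.1424,0,0.4],[0,0,-0.039,0.1283,0.1424,0,0.4],[0,0,-0.039,0.1283,0.1424,0,0.4],[0,0,0,0,0,0,0.4]]])

```text
time_s: 16.9
ee_pos: [647.1, -30.7, 82.4]
ee_rot: [179.8, -0.1, 77.6]
force: [0.2, 0.8, -1.0]
gripper_width: 37.9
gripper_force: 25.0
```

send_rows(targets=[[[0,0,0,0,0,0,0.4],[0,0,0,0,0,0,0.4],[0,0,0,0,0,-0.15,0.4],[0,0,0,0,0,-0.1,0.4],[0,0,0,0,0,-0.025,0.4],[0,0,0,0,0,0,0.4],[0,0,0,0,0,0,0.4]]])

```text
time_s: 17.6
ee_pos: [644.0, -35.1, 28.2]
ee_rot: [179.9, -0.0, 77.4]
force: [-0.6, 0.3, -0.7]
gripper_width: 37.7
gripper_force: 25.0
```

send_rows(targets=[[[0,0,0,0,0,-0.006,0.4],[0,0,0,0,0,-0.005,0.4],[0,0,0,0,0,0,0.4]]])

```text
time_s: 17.9
ee_pos: [644.4, -34.6, 26.5]
ee_rot: [179.9, 0.0, 77.5]
force: [-1.4, -1.0, 4.1]
gripper_width: 38.1
gripper_force: 25.0
```

send_rows(targets=[[[0,0,0,0,0,0,-0.3],[0,0,0,0,0,0,-0.3],[0,0,0,0,0,0.15,-0.3],[0,0,0,0,0,0.225,-0.3],[0,0,0.0572,-0.1528,-0.03,0,-0.6],[0,0,0.0572,-0.1528,-0.03,0,-0.6],[0,0,0.0572,-0.1528,-0.03,0,-0.6],[0,0,0.0572,-0.1528,-0.03,0,-0.6],[0,0,0.0572,-0.1528,-0.03,0,-0.6],[0,0,0.0572,-0.1528,-0.03,0,-0.6]]])

```text
time_s: 18.9
ee_pos: [459.4, -70.3, 100.2]
ee_rot: [180.0, 0.0, 108.6]
force: [0.0, -0.7, -0.2]
gripper_width: 72.8
gripper_force: 0.0
```

send_rows(targets=[[[0,0,0,0,0,-0.05,-0.6],[0,0,0,0,0,0,-0.6],[0,0,0,0,0,0,-0.6]]])

```text
time_s: 19.2
ee_pos: [461.8, -70.2, 90.3]
ee_rot: [179.9, 0.0, 108.3]
force: [0.3, 1.0, -0.2]
gripper_width: 72.7
gripper_force: 0.0
```

send_rows(targets=[[[0,0,0,0,0,-0.2,-0.6],[0,0,0,0,0,-0.1,-0.6],[0,0,0,0,0,-0.04,-0.6],[0,0,0,0,0,0,0.2],[0,0,0,0,0,0,0.2],[0,0,0,0,0,0,0.2],[0,0,0,0,0,0,0.2],[0,0,0,0,0,0,0.2]]])

```text
time_s: 20.0
ee_pos: [461.8, -70.3, 23.3]
ee_rot: [179.9, 0.1, 108.3]
force: [1.1, 0.1, 4.7]
gripper_width: 49.7
gripper_force: 25.0
```

send_rows(targets=[[[0,0,0,0,0,0.15,0.2],[0,0,0,0,0,0.2,0.2],[0,0,-0.049,0.1407,0.0694,0,0.2],[0,0,-0.049,0.1407,0.0694,0,0.2],[0,0,-0.049,0.1407,0.0694,0,0.2],[0,0,-0.049,0.1407,0.0694,0,0.2],[0,0,-0.049,0.1407,0.0694,0,0.2],[0,0,-0.049,0.1407,0.0694,0,0.2],[0,0,-0.049,0.1407,0.0694,0,0.2],[0,0,0,0,0,0,0.2],[0,0,0,0,0,0,0.2],[0,0,0,0,0,0,0.2]]])

```text
time_s: 21.2
ee_pos: [656.4, 26.6, 91.9]
ee_rot: [-179.9, 0.0, 77.5]
force: [0.4, 0.5, -1.6]
gripper_width: 50.4
gripper_force: 25.0
```

```bash
python3 - <<'E'
from fit import *
im,d=optics.grab_frame("side")
cv2.imwrite("pics/s2.png",cv2.resize(im[100:300,180:500,::-1],(800,500),interpolation=cv2.INTER_CUBIC))
print(env.state()["ee_pos"])
E
```

```text
[656.46807549  26.45814287  92.19890124]
```

View pics/s2.png

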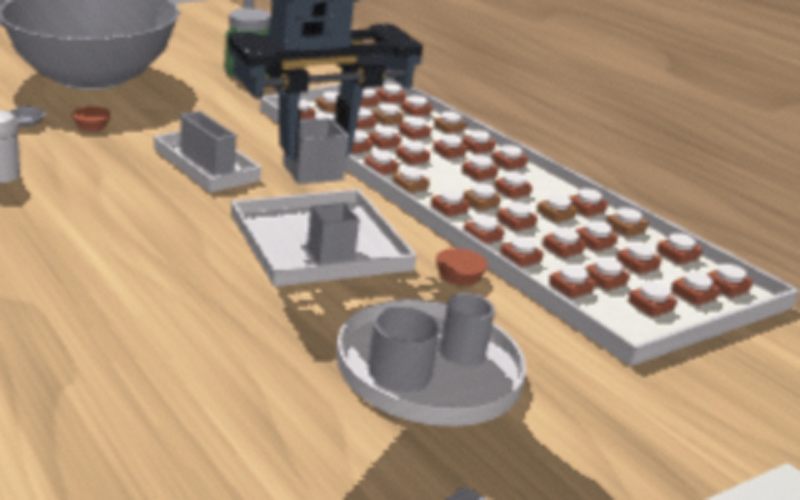

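The held large square cutter is at (318,150), level above the square tin. The small square cutter stands in that tin at (333,233), and the round ones are upright at (403,348) and (468,328).

send_rows(targets=[[[0,0,0,0,0,-0.15,0.2],[0,0,0,0,0,-0.15,0.2],[0,0,0,0,0,-0.025,0.2],[0,0,0,0,0,0,0.2],[0,0,0,0,0,0,0.2]]])

```text
time_s: 21.75
ee_pos: [657.6, 26.6, 28.1]
ee_rot: [180.0, -0.0, 77.5]
force: [0.8, 0.7, -0.9]
gripper_width: 50.1
gripper_force: 25.0
```

send_rows(targets=[[[0,0,0,0,0,-0.006,0.2],[0,0,0,0,0,-0.003,0.2],[0,0,0,0,0,0,0.2]]])

```text
time_s: 22.05
ee_pos: [657.8, 26.9, 26.0]
ee_rot: [180.0, -0.0, 77.5]
force: [0.8, -0.9, 1.3]
gripper_width: 49.8
gripper_force: 25.0
```

Release, go up and move back out of the camera's view.

send_rows(targets=[[[0,0,0,0,0,0,-0.5],[0,0,0,0,0,0,-0.5],[0,0,0,0,0,0.15,-0.5],[0,0,0,0,0,0.2,-0.5],[0,0,0,0,0,0.2,-0.5],[0,0,0,-0.15,0,0.15,-0.5],[0,0,0,-0.15,0,0,-0.5],[0,0,0,-0.15,0,0,-0.5],[0,0,0,-0.15,0,0,-0.5],[0,0,0,-0.15,0,0,-0.5],[0,0,0,-0.15,0,0,-0.5],[0,0,0,-0.15,0,0,-0.5]]])

```text
time_s: 23.25
ee_pos: [446.4, 27.0, 165.6]
ee_rot: [180.0, -0.0, 77.5]
force: [-0.2, 1.1, 0.3]
gripper_width: 68.4
gripper_force: 0.0
```

send_rows(targets=[[[0,0,0,0,0,0,-0.5],[0,0,0,0,0,0,-0.5],[0,0,0,0,0,0,-0.5],[0,0,0,0,0,0,-0.5]]])

```text
time_s: 23.65
ee_pos: [448.7, 27.0, 165.5]
ee_rot: [180.0, -0.0, 77.5]
force: [-0.2, -0.0, -1.0]
gripper_width: 68.4
gripper_force: 0.0
```

```bash
python3 - <<'E'
from fit import *
im,d=optics.grab_frame("top"); W=cloud("top",d)
rims(W,40,58,(540,720),(-320,330),10)
print("shaker");rims(W,40,90,(350,450),(240,330),10)
im,d=optics.grab_frame("side")
cv2.imwrite("pics/s3.png",cv2.resize(im[100:300,150:470,::-1],(800,500),interpolation=cv2.INTER_CUBIC))
E
```

```text
px (391, 181) 133 rect [657.5  26.9] [49.9 50.9] 76.9 circ [657.8  27.1] 69.8 zmax 57.0
px (548, 187) 85 rect [ 655.1 -224.6] [38.3 39. ] 25.3 circ [ 655.8 -224.9] 40.9 zmax 56.8
px (430, 191) 90 rect [644.4 -34.6] [37.8 39.4] 77.6 circ [644.6 -34.6] 53.3 zmax 56.3
px (274, 193) 170 rect [633.  216.6] [29.  83.8] 3.0 circ [632.1 216.8] 87.4 zmax 57.8
px (547, 229) 112 rect [ 586.4 -224.1] [52.9 51.5] 87.8 circ [ 586.4 -224.4] 54.6 zmax 57.8
shaker
px (220, 338) 313 rect [398.  289.4] [45.4 44.8] 21.2 circ [397.5 289.9] 47.3 zmax 83.5
```

View pics/s3.png

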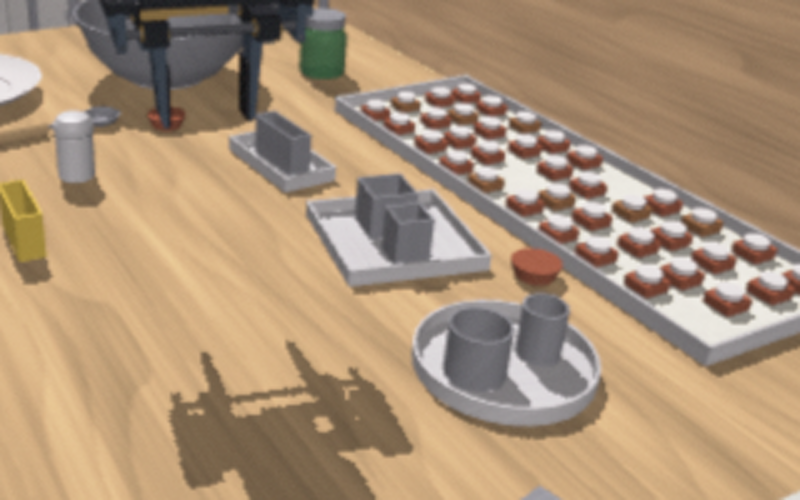

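All five cutters stand upright in their tins, with the oblong at (283,145), the squares at (385,205) and (408,232), and the rounds at (478,348) and (543,330). The shaker has not moved from (75,148).

```bash
python3 -c "
from workcell import env; print(env.job_done())"
```

```text
the job is handed in; nothing more can be done
None
```

All five cutters stand upright and released in their tins, the shaker is where it started, and the job is handed in after about 24 s of robot time (the hand-in returned no verdict).

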